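# Square up the picture frames on the stall

## Task

Pile the black, green and gilt picture frames squarely on the walnut frame that lies on the wooden riser, all face up with their edges flush and their long sides together, and the gilt frame on top; black and green may come in either order. Lay each frame down rather than dropping it, let the walnut frame stay where it is on the riser, and leave the salt shaker, the blue bottle, the candlestick and the mug standing where they are.

Things in the scene. Friction and masses are not known exactly. Their poses are not given: they have to be found in the camera images.
- riser: low wooden display riser, fixed to the table: a board 130 mm (x) by 170 mm (y), top surface 40 mm above the table. Origin: centre of its underside, at table level.
- walnut_frame: dark walnut picture frame already lying on the riser, loose, its long side along the riser's: 121 mm by 161 mm outline, 16 mm thick, all four rails 18 mm wide, no glass and no back, so the middle is an open hole of 85 by 125 mm; about 100 g. Origin: centre of its underside; x along the short side (121 mm), y along the long side (161 mm), z out of its face (up).
- black_frame: black picture frame lying flat on the table, half covered by the gilt frame, which lies askew on top of it: 121 mm by 161 mm outline, 16 mm thick, all four rails 18 mm wide, no glass and no back, so the middle is an open hole of 85 by 125 mm; about 100 g. Origin: centre of its underside; x along the short side (121 mm), y along the long side (161 mm), z out of its face (up).
- green_frame: green picture frame lying flat on the table, with the salt shaker standing inside its opening: 121 mm by 161 mm outline, 16 mm thick, all four rails 18 mm wide, no glass and no back, so the middle is an open hole of 85 by 125 mm; about 100 g. Origin: centre of its underside; x along the short side (121 mm), y along the long side (161 mm), z out of its face (up).
- gilt_frame: gold picture frame with a thin red inlay, lying askew on top of the black frame at the start: 121 mm by 161 mm outline, 16 mm thick, all four rails 18 mm wide, no glass and no back, so the middle is an open hole of 85 by 125 mm; about 100 g. Origin: centre of its underside; x along the short side (121 mm), y along the long side (161 mm), z out of its face (up).
- cork_mat: bare cork table mat, 130 mm (x) by 170 mm (y), 3 mm thick, fixed flat on the table; nothing lies on it at the start, so it is a free spot where something may be laid for a moment. Origin: centre of its underside.
- salt_shaker: white porcelain salt shaker with a steel cap, loose, standing upright in the green frame's opening: 34 mm in diameter, 63 mm tall. Origin: centre of its underside.
- blue_bottle: blue glass bottle, loose, standing on the table just beyond one long side of the riser: 58 mm in diameter, 170 mm tall. Origin: centre of its underside.
- candlestick: brass candlestick, loose, standing upright on the table just beyond one long side of the cork mat: foot 54 mm in diameter, 135 mm tall, 300 g. Origin: centre of its underside.
- mug: red mug, loose, standing on the table nearest the robot: 72 mm in diameter, 85 mm tall, its handle sticks out about 30 mm on its +y side. Origin: centre of its underside.
Things that resemble listed ones, but are neither listed nor needed, are in the scene too. Leave any pink look-alike of the green_frame alone.

How it is judged:
By the outcome, as a careful person would: the job done as asked, in the order asked, and still so for the second after the job is handed in, with the robot touching nothing.
It also fails if it takes over 72 s, if anything falls off the work surface, if the arm or the gripper's body presses on something with over 40 N, if the wrist force passes 120 N, or if a joint passes its speed limit or range.

## Robot

A 7-joint arm with a two-finger parallel gripper is mounted at the origin on the work surface. World frame = base frame: x ahead of the robot, y to its left, z up, the work surface at z = 0. Lengths are in m, angles in rad, forces in N, time in s.
With the tool pointing down it reaches from about 0.35 to 0.9 m from the base axis. Payload 8.1 kg.
Tool frame: the origin (TCP) lies between the finger pads; the fingertips stand ahead of it and the grasp point (between the pads) is the TCP (arm.nose_length is the z of the fingertips in the tool frame, in m); z points along the fingers, y is the line along which they close (so a half turn about z gives the same grasp; the last joint's range is limited). The gripper opens to 92 mm and grips with 3 to 60 N. Pads are 19 mm wide; open, the fingers measure 130 mm over their backs; the gripper's body (75 mm by 190 mm) begins 47 mm behind the grasp point.
Start: joints at [-1.256, 0.434, 0.025, 1.573, -0.012, 1.134, -0.075], TCP at [0.254, 0.571, 0.246] pointing down, gripper open.
Joint ranges: [-2.62, 2.62], [-0.44, 2.09], [-1.27, 1.32], [0.08, 2.57], [-1.32, 4.46], [0.12, 2], [-2.74, 2.74]. Speed limits (rad/s): [2.22, 2.22, 3.01, 3.01, 3.14, 3.14, 3.14].

## Interface

Orientations are given as a rotation vector (axis times angle).
In Python, from cell import sensors, optics, arm gives the robot as it stands.
- The arm moves only by the tool arm_command, never from a script. Its argument "deltas" is one flat list of numbers, 7 for each row, row after row: the turn, a rotation vector about the world's x, y, z as a fraction of full scale, then the shift along the world's x, y, z as a fraction of full scale, then the finger opening in mm, from 0 to 91.8. In form: [wx, wy, wz, dx, dy, dz, fingers, wx, wy, wz, dx, dy, dz, fingers, ...]. A call has 1 to 20 rows; each row is the pose to reach, as a shift and turn from the pose commanded when the call began; what a row does not reach only later rows make up. Full scale, the value 1, is 1 m for a shift and 90 degrees for a turn. A row lasts 1/10 s, in which the tool goes at most 50 mm and 8.59 degrees, less where a joint would pass 70% of its speed; a pose out of reach is approached as far as the arm can. A call with a number of a shift or a turn outside -1 to 1 is refused whole. A call with a gripper value outside its range is refused whole. The fingers move at their own pace and stop on an object; "force" is the grip in N (left out, the last holds). Time passes only in rows, so rows that repeat a pose let the fingers close. It gives the time, the measured TCP pose, the force, the opening and the grip force at its end, in the units of the state.
- sensors.observe(): the state, without advancing time (a new reading comes with each control period).
- optics.get_image(name): name is "scene" or "top" or "wrist"; returns the picture (384x512x3 uint8, blue, green, red); there is no depth.
- optics.calibration(name): a dict with "camera_matrix" (3x3 intrinsics, pixels), "rvec" (rotation vector, rad) and "tvec" (3), from world to camera coordinates, as OpenCV has them. Camera axes: x right, y down, z forward; pixel columns grow to the right and rows downward; lengths in m; the calibration is good to about 2 mm. A picture is of the moment at which its call begins: read the wrist's pose just before it. calibration takes no time and is no camera call; for the wrist camera it gives the pose at the moment of the call.
- arm.sign_off(): hands the job in; it is judged then, once.
The state is a dict: "clock": time; "joints": joint angles; "dq": joint speeds; "joint_efforts": joint torques, N m; "position": TCP position; "ee_rot": TCP orientation; "force": force on the tool from outside, world axes, zero at the start; "ft_torque": the same for the moment, N m; "width": opening from 0.0 (shut) to 1.0 (fully open); "gripper_force": force on a finger pad.
Only numpy, scipy, OpenCV 4.12 (cv2) and the standard library are available. Lean on these libraries where they do the work, as an engineer would, in place of code of your own. Each camera call takes 0.05 s, during which the arm holds its last target. There are 200 camera calls.

## Working session

There is one attempt and no reset: what is moved stays moved. The work goes in short steps, Python scripts to look and compute and a tool call to move; the robot and the scene stay as the last step left them, time stands still between calls to the robot, and variables do not carry over. Pictures are saved under pics/ and viewed, at most 10 in all, crops included, and the job is handed in when it is done.

Besides the shell and the picture viewer there is one more tool, called after "Emit:" as name(argument=value, ...) on one line, values as JSON. arm_command: Moves the arm, as the interface text tells. Its arguments: {"type":"object","properties":{"deltas":{"type":"array","items":{"type":"number"}},"force":{"type":"number"}},"required":["deltas"]}

```bash
mkdir -p pics; ls
python3 - <<'E'
from cell import sensors, optics, arm
import cv2
print(sensors.observe(), arm.nose_length)
for n in ("top","scene"):
    im=optics.get_image(n); cv2.imwrite(f"pics/{n}0.png",im)
    c=optics.calibration(n); print(n,c)
E
```

```text
pics
{'clock': 0.0, 'joints': array([-1.25560322,  0.4352434 ,  0.02493635,  1.57414394, -0.01163668,
        1.13399758, -0.07508628]), 'dq': array([-1.01363433e-03,  1.31695760e-04,  1.25249459e-04, -8.01007895e-05,
       -8.95429889e-04, -5.97638528e-04, -5.77826012e-04]), 'joint_efforts': array([-9.93490175e-04, -6.67865753e+01,  9.84255932e-01, -3.14463723e+01,
       -6.07044459e-02,  4.28433577e-02,  1.52923294e-04]), 'position': array([0.25340541, 0.5707653 , 0.24491372]), 'ee_rot': array([-6.51514527e-01, -3.07304456e+00,  2.55971743e-03]), 'force': array([ 0.90729862, -0.10148647, -0.70418352]), 'ft_torque': array([ 0.01200156, -0.04900233, -0.00705419]), 'gripper_force': 0.0, 'width': 0.9992028108340054} 0.019
top {'camera_matrix': array([[400.59057384,   0.        , 252.6980803 ],
       [  0.        , 400.59057384, 191.07833808],
       [  0.        ,   0.        ,   1.        ]]), 'rvec': array([ 2.15002335, -2.13524076,  0.14985204]), 'tvec': array([0.01116683, 0.48273649, 1.2661869 ])}
scene {'camera_matrix': array([[456.83898229,   0.        , 253.46991855],
       [  0.        , 456.83898229, 187.53183481],
       [  0.        ,   0.        ,   1.        ]]), 'rvec': array([ 1.8250882 ,  2.00141271, -0.58239775]), 'tvec': array([ 0.03743822, -0.36203344,  1.47886176])}
```

View pics/top0.png

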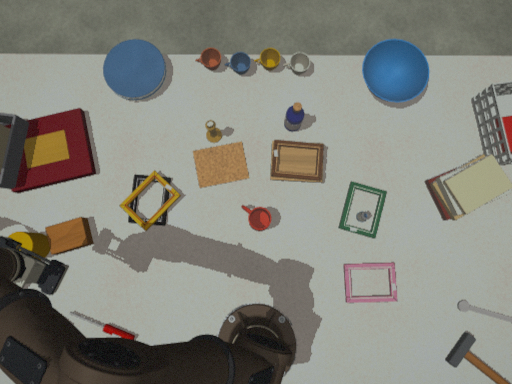

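View pics/scene0.png

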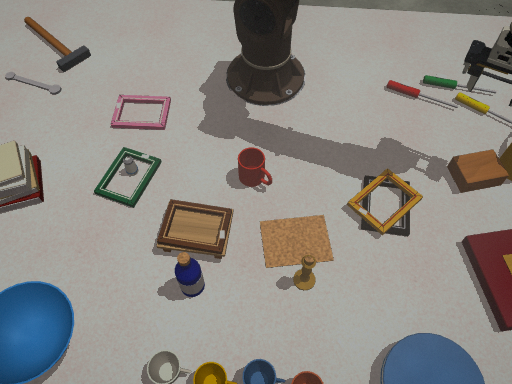

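Top view: walnut on the riser (297,161), green (362,210) with the shaker, gilt over black (150,200), mat (221,165), mug (260,218), bottle (294,118), candlestick (213,131). The pink decoy is at (370,283). The scene view agrees. Next I take coarse measurements from both views.

```bash
cat > h.py <<'E'
import numpy as np, cv2
from scipy.spatial.transform import Rotation as R
from cell import sensors, optics, arm
def rays(cal,uv):
    """camera centre and world ray directions of pixels"""
    M=R.from_rotvec(np.ravel(cal["rvec"])).as_matrix(); t=np.ravel(cal["tvec"])
    uv=np.atleast_2d(uv).astype(float); p=np.c_[uv,np.ones(len(uv))]@np.linalg.inv(cal["camera_matrix"]).T
    return -M.T@t, p@M
def plane(cal,uv,z):
    c,d=rays(cal,uv); return c+d*((z-c[2])/d[:,2])[:,None]
def tri(c1,uv1,c2,uv2):
    a,d=rays(c1,uv1); b,e=rays(c2,uv2); d=d[0]; e=e[0]
    s=np.linalg.lstsq(np.c_[d,-e],b-a,rcond=None)[0]
    p,q=a+s[0]*d,b+s[1]*e; return (p+q)/2,np.linalg.norm(p-q)
HSV={"gilt":((18,120,110),(30,255,255)),"green":((60,80,30),(88,255,160)),"pink":((150,40,80),(178,200,255)),
"cork":((8,60,120),(20,200,240)),"black":((0,0,0),(180,120,62)),"walnut":((0,60,20),(20,255,130)),"red":((0,150,80),(8,255,255)),"blue":((110,100,20),(130,255,200))}
def mask(im,n,roi=None):
    m=cv2.inRange(cv2.cvtColor(im,cv2.COLOR_BGR2HSV),*HSV[n])
    if roi: k=np.zeros_like(m); x0,y0,x1,y1=roi; k[y0:y1,x0:x1]=255; m&=k
    return m
def rect(cal,m,z):
    """min-area rectangle, mm, of the mask's largest blob laid on plane z: centre, (short,long), yaw deg of the long side from +y"""
    m=cv2.morphologyEx(m,cv2.MORPH_CLOSE,np.ones((3,3)))
    c=max(cv2.findContours(m,cv2.RETR_EXTERNAL,cv2.CHAIN_APPROX_NONE)[0],key=cv2.contourArea)
    P=plane(cal,c[:,0],z)[:,:2]*1000
    (x,y),(w,h),a=cv2.minAreaRect(P.astype(np.float32))
    if w<h: a+=90
    a=(a-90+90)%180-90
    return np.round([x,y,min(w,h),max(w,h),a],1)
E
python3 - <<'E'
from h import *
t=cv2.imread("pics/top0.png"); s=cv2.imread("pics/scene0.png"); ct=optics.calibration("top"); cs=optics.calibration("scene")
for n,r,z in [("gilt",(110,160,190,240),.032),("green",(330,170,400,250),.016),("walnut",(262,132,332,190),.056),("cork",(185,135,255,195),.003),("black",(122,165,180,230),.016),("red",(235,200,275,235),.085),("pink",(335,255,405,310),.016)]:
    print(n,rect(ct,mask(t,n,r),z))
for n,r in [("gilt",(340,160,430,240)),("green",(90,140,165,210)),("walnut",(150,195,240,260)),("cork",(255,210,335,270))]:
    print(n,rect(cs,mask(s,n,r),{"gilt":.032,"green":.016,"walnut":.056,"cork":.003}[n]))
for n,u,v in [("riser ctr",(297,161),(197,228)),("shaker cap",(364,216),(130,159)),("bottle top",(297,106),(184,258)),("candle top",(210,124),(309,258)),]:
    print(n,tri(ct,u,cs,v))
c=optics.calibration("wrist"); o=sensors.observe(); T=R.from_rotvec(o["ee_rot"])
M=R.from_rotvec(np.ravel(c["rvec"])).as_matrix(); cc=-M.T@np.ravel(c["tvec"])
print("cam in tool",T.inv().apply(cc-o["position"]),"\n",T.inv().as_matrix()@M.T,c["camera_matrix"][0],"\n",T.as_matrix())
E
```

```text
gilt [452.2 349.8 120.  161.   46.9]
green [ 428.1 -345.1  118.5  157.9   74. ]
walnut [ 578.7 -129.1  129.3  166.8   -4.6]
cork [578.4 123.8 129.8 170.   11.6]
black [521.8 400.5  29.   60.1  47. ]
red [391.8   4.3  68.8  89.5  -3.2]
pink [ 195.2 -362.   121.4  162.4    2.1]
gilt [454.3 351.7 118.4 162.   48.5]
green [ 431.4 -343.6  125.5  164.1   74.1]
walnut [ 594.7 -125.3  143.   169.6   -4.1]
cork [585.2 125.4 145.  170.5  11.8]
riser ctr (array([ 0.58320786, -0.12772512,  0.03451562]), np.float64(0.005174711734179403))
shaker cap (array([ 0.40210945, -0.33726646,  0.05407259]), np.float64(0.0029497022731927685))
bottle top (array([ 0.72204474, -0.11654842,  0.16872611]), np.float64(0.0021821410557314965))
candle top (array([0.67882902, 0.14873119, 0.12507007]), np.float64(0.0018117803610755582))
cam in tool [ 0.08340185 -0.00099546 -0.13839868] 
 [[-4.50749078e-04 -9.51916800e-01 -3.06356332e-01]
 [ 9.99999870e-01 -3.55770382e-04 -3.65865508e-04]
 [ 2.39281015e-04 -3.06356457e-01  9.51916837e-01]] [276.55879724   0.         255.1546118 ] 
 [[-9.13983591e-01  4.05750911e-01 -4.39618294e-04]
 [ 4.05751128e-01  9.13982653e-01 -1.31638999e-03]
 [-1.32322944e-04 -1.38153447e-03 -9.99999037e-01]]
```

Emit:
arm_command(deltas=[0, 0, -0.2, 0.26, -0.276, -0.045, 91.8, 0, 0, -0.2, 0.26, -0.276, -0.045, 91.8, 0, 0, -0.2, 0.26, -0.276, -0.045, 91.8, 0, 0, -0.2, 0.26, -0.276, -0.045, 91.8, 0, 0, -0.2, 0.26, -0.276, -0.045, 91.8, 0, 0, -0.2, 0.26, -0.276, -0.045, 91.8, 0, 0, -0.2, 0.26, -0.276, -0.045, 91.8, 0, 0, -0.2, 0.26, -0.276, -0.045, 91.8, 0, 0, -0.2, 0.26, -0.276, -0.045, 91.8, 0, 0, -0.2, 0.26, -0.276, -0.045, 91.8, 0, 0, -0.2, 0.26, -0.276, -0.045, 91.8, 0, 0, -0.2, 0.26, -0.276, -0.045, 91.8])

```text
clock: 1.3
position: [0.5126, 0.2967, 0.2007]
ee_rot: [-1.121, -2.934, -0.001]
force: [0.1, 0.0, -0.2]
width: 1.003
gripper_force: 0.0
```

```bash
cat >> h.py <<'E'
def pose():
    o=sensors.observe(); T=R.from_rotvec(o["ee_rot"]).as_matrix()
    print("t",round(o["clock"],2),"tcp mm",np.round(o["position"]*1000,1),"psi",round(np.degrees(np.arctan2(T[1,1],T[0,1])),2),"tilt",np.round(T[:2,2],4),"F",np.round(o["force"],1),"w",round(o["width"]*91.8,1),"g",round(o["gripper_force"],1))
    return o
def look(name):
    pose(); c=optics.calibration("wrist"); im=optics.get_image("wrist"); cv2.imwrite(f"pics/{name}.png",im); return c,im
E
python3 - <<'E'
from h import *
c,im=look("w1")
print(rect(c,mask(im,"gilt"),.032))
E
```

```text
t 1.3 tcp mm [512.6 296.7 200.7] psi 48.2 tilt [-0.0004  0.0005] F [ 0.1  0.  -0.2] w 92.1 g 0.0
[452.  349.2 120.1 159.9  47.1]
```

View pics/w1.png

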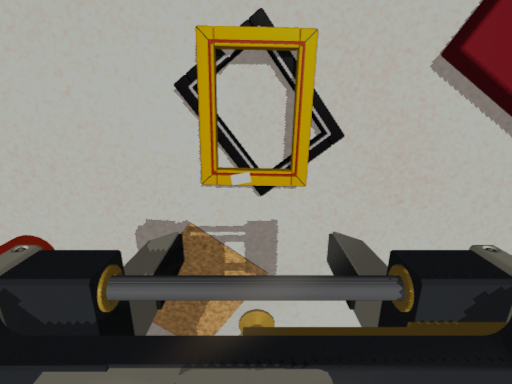

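Wrist view: gilt at (258,107) with its label up, black rotated beneath it with corners at (261,10), (177,88), (342,132), (262,193). Size 120x160 at z=32 mm confirms the height. Next, down onto gilt's robot-side long rail.

Emit:
arm_command(deltas=[0, 0, -0.012, -0.096, 0.015, 0, 60, 0, 0, -0.012, -0.096, 0.015, 0, 60, 0, 0, -0.012, -0.096, 0.015, 0, 60, 0, 0, -0.012, -0.096, 0.015, -0.05, 60, 0, 0, -0.012, -0.096, 0.015, -0.09, 60, 0, 0, -0.012, -0.096, 0.015, -0.12, 60, 0, 0, -0.012, -0.096, 0.015, -0.12, 60, 0, 0, -0.012, -0.096, 0.015, -0.12, 60], force=25)

```text
clock: 2.15
position: [0.4176, 0.3106, 0.0812]
ee_rot: [-1.151, -2.923, 0.001]
force: [0.4, -0.0, 0.9]
width: 0.65
gripper_force: 0.0
```

Run:
```python
from h import *
c=pose()
```

```text
t 2.15 tcp mm [417.6 310.6  81.2] psi 47.02 tilt [-0.0003 -0.0003] F [ 0.4 -0.   0.9] w 59.6 g 0.0
```

Emit:
arm_command(deltas=[0, 0, 0, 0, 0, -0.025, 60, 0, 0, 0, 0, -0.042, 60, 0, 0, 0, 0, -0.042, 60, 0, 0, 0, 0, -0.042, 12, 0, 0, 0, 0, -0.042, 12, 0, 0, 0, 0, -0.042, 12, 0, 0, 0, 0, -0.042, 12, 0, 0, 0, 0, -0.042, 12, 0, 0, 0, 0, -0.042, 12, 0, 0, 0, 0, -0.03, 12, 0, 0, 0, 0, 0, 12, 0, 0, 0, 0, 0.04, 12, 0, 0, 0, 0, 0.08, 12, 0, 0, 0, 0, 0.08, 12], force=25)

```text
schema error: expected a multiple of 7 numbers
```

Emit:
arm_command(deltas=[0, 0, 0, 0, 0, -0.025, 60, 0, 0, 0, 0, 0, -0.042, 60, 0, 0, 0, 0, 0, -0.042, 60, 0, 0, 0, 0, 0, -0.042, 12, 0, 0, 0, 0, 0, -0.042, 12, 0, 0, 0, 0, 0, -0.042, 12, 0, 0, 0, 0, 0, -0.042, 12, 0, 0, 0, 0, 0, -0.042, 12, 0, 0, 0, 0, 0, -0.042, 12, 0, 0, 0, 0, 0, -0.03, 12, 0, 0, 0, 0, 0, 0, 12, 0, 0, 0, 0, 0, 0.04, 12, 0, 0, 0, 0, 0, 0.08, 12, 0, 0, 0, 0, 0, 0.08, 12], force=25)

```text
clock: 3.55
position: [0.42, 0.312, 0.1664]
ee_rot: [1.151, 2.919, 0.013]
force: [-0.7, 1.2, -1.2]
width: 0.193
gripper_force: 25.0
```

Run:
```python
from h import *
c,im=look("w2")
print(rect(c,mask(im,"gilt"),.155))
```

```text
t 3.55 tcp mm [420.  312.  166.4] psi 46.95 tilt [0.0064 0.0061] F [-0.7  1.2 -1.2] w 17.7 g 25.0
[431.2 372.1  97.8 123.3 -43.1]
```

View pics/w2.png

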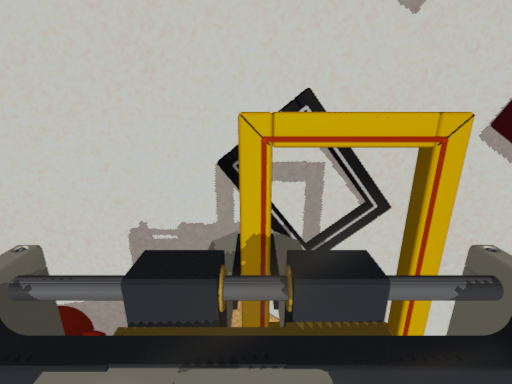

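Gilt is held level. Next: carry it to the mat, turned to the walnut's yaw.

Emit:
arm_command(deltas=[0, 0, -0.08, 0.015, -0.03, 0, 12, 0, 0, -0.16, 0.03, -0.06, 0, 12, 0, 0, -0.24, 0.045, -0.09, 0, 12, 0, 0, -0.32, 0.06, -0.12, 0, 12, 0, 0, -0.4, 0.08, -0.15, 0, 12, 0, 0, -0.48, 0.1, -0.17, 0, 12, 0, 0, -0.55, 0.109, -0.184, 0, 12, 0, 0, -0.573, 0.109, -0.184, 0, 12, 0, 0, -0.573, 0.109, -0.184, -0.03, 12, 0, 0, -0.573, 0.109, -0.184, -0.06, 12, 0, 0, -0.573, 0.109, -0.184, -0.09, 12, 0, 0, -0.573, 0.109, -0.184, -0.115, 12, 0, 0, -0.573, 0.109, -0.184, -0.125, 12, 0, 0, -0.573, 0.109, -0.184, -0.125, 12, 0, 0, -0.573, 0.109, -0.184, -0.125, 12])

```text
clock: 5.1
position: [0.5269, 0.1262, 0.0363]
ee_rot: [2.309, 2.13, 0.0]
force: [-0.3, 0.5, 0.6]
width: 0.19
gripper_force: 25.0
```

Run:
```python
from h import *
pose()
```

```text
t 5.1 tcp mm [526.9 126.2  36.3] psi -4.6 tilt [ 0.0003 -0.    ] F [-0.3  0.5  0.6] w 17.4 g 25.0
```

Emit:
arm_command(deltas=[0, 0, 0, 0, 0, -0.004, 12, 0, 0, 0, 0, 0, -0.007, 12, 0, 0, 0, 0, 0, -0.009, 12, 0, 0, 0, 0, 0, -0.01, 12, 0, 0, 0, 0, 0, -0.01, 12, 0, 0, 0, 0, 0, -0.01, 30, 0, 0, 0, 0, 0, -0.01, 50, 0, 0, 0, 0, 0, -0.01, 50, 0, 0, 0, 0, 0, -0.01, 50, 0, 0, 0, 0, 0, 0.02, 50, 0, 0, 0, 0, 0, 0.06, 50, 0, 0, 0, 0, 0, 0.1, 50, 0, 0, 0, 0, 0, 0.14, 50])

```text
clock: 6.4
position: [0.5263, 0.126, 0.1772]
ee_rot: [2.309, 2.13, -0.001]
force: [0.2, 0.2, -1.1]
width: 0.547
gripper_force: 0.0
```

Emit:
arm_command(deltas=[0, 0, 0, 0.045, -0.337, 0.04, 60, 0, 0, 0, 0.045, -0.337, 0.04, 60, 0, 0, 0, 0.045, -0.337, 0.04, 60, 0, 0, 0, 0.045, -0.337, 0.04, 60, 0, 0, 0, 0.045, -0.337, 0.04, 60, 0, 0, 0, 0.045, -0.337, 0.04, 60, 0, 0, 0, 0.045, -0.337, 0.04, 60, 0, 0, 0, 0.045, -0.337, 0.04, 60, 0, 0, 0, 0.045, -0.337, 0.04, 60, 0, 0, 0, 0.045, -0.337, 0.04, 60])

```text
clock: 7.4
position: [0.5716, -0.2093, 0.2153]
ee_rot: [-2.306, -2.131, -0.0]
force: [0.2, 1.4, 0.1]
width: 0.654
gripper_force: 0.0
```

Run:
```python
from h import *
c,im=look("w3")
for z in (.04,.056): print(z,rect(c,mask(im,"walnut"),z))
t=optics.get_image("top"); cv2.imwrite("pics/top1.png",t); ct=optics.calibration("top")
print("gilt",rect(ct,mask(t,"gilt",(180,120,265,200)),.019)); print("black",rect(ct,mask(t,"black",(122,165,180,230)),.016))
```

```text
t 7.4 tcp mm [ 571.6 -209.3  215.3] psi -4.52 tilt [-0.0007  0.0011] F [0.2 1.4 0.1] w 60.1 g 0.0
0.04 [ 583.9 -130.2   94.8  137.3   -4.9]
0.056 [ 583.5 -130.    89.9  130.3   -4.9]
gilt [577.2 123.3 123.8 163.9  -2.9]
black [455.7 354.  120.2 157.2  85.4]
```

View pics/w3.png

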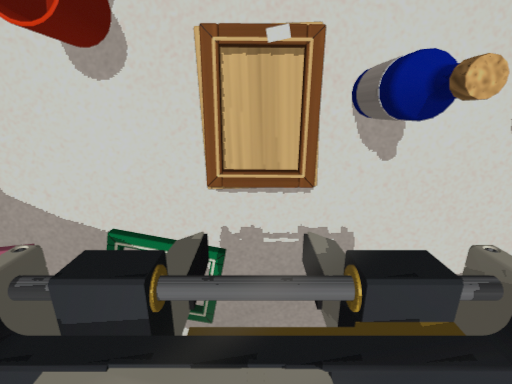

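Wrist view: walnut's outer corners are about (201,24), (325,24), (317,187), (208,188), and its label is up at (278,33). My mask missed the outer part, so I refine it.

Run:
```python
from h import *
im=cv2.imread("pics/w3.png"); h=cv2.cvtColor(im,cv2.COLOR_BGR2HSV)
print(h[110,190:225].tolist()); print(h[110,305:332].tolist())
m=cv2.inRange(h,(0,120,30),(14,255,170)); 
k=np.zeros_like(m); k[10:200,180:345]=255; m&=k
cal=optics.calibration("wrist"); print(rect(cal,m,.056))
m=cv2.inRange(h,(0,100,30),(25,255,235))&k; print("with riser edge",rect(cal,m,.056),rect(cal,m,.04))
```

```text
[[30, 10, 195], [24, 13, 196], [27, 13, 195], [24, 13, 195], [25, 14, 195], [24, 13, 195], [27, 12, 195], [33, 12, 196], [38, 10, 197], [38, 10, 197], [23, 27, 189], [19, 116, 183], [18, 119, 178], [15, 144, 131], [12, 175, 112], [13, 179, 118], [13, 180, 116], [13, 177, 114], [13, 181, 113], [13, 178, 112], [13, 178, 113], [13, 182, 112], [13, 178, 113], [14, 165, 124], [17, 132, 166], [19, 115, 197], [19, 119, 190], [17, 135, 162], [13, 178, 113], [13, 181, 93], [12, 184, 61], [16, 148, 76], [17, 133, 119], [18, 128, 132], [18, 123, 159]]
[[16, 146, 148], [18, 122, 186], [19, 116, 195], [18, 123, 178], [14, 163, 127], [13, 181, 111], [13, 181, 110], [13, 178, 112], [13, 179, 114], [13, 180, 115], [13, 178, 116], [13, 184, 115], [13, 178, 116], [13, 179, 111], [12, 87, 120], [19, 25, 166], [24, 13, 195], [30, 12, 195], [27, 13, 195], [19, 18, 196], [17, 21, 196], [16, 20, 196], [17, 18, 196], [23, 16, 195], [25, 14, 196], [34, 9, 196], [42, 6, 197]]
[ 583.6 -129.2   89.8  129.4   -4.9]
with riser edge [ 582.2 -129.6  124.   161.1   -3.9] [ 582.5 -129.7  130.6  169.8   -3.9]
```

```bash
sed -i 's/    c=max(cv2.findContours.*/    c=np.vstack([q for q in cv2.findContours(m,cv2.RETR_EXTERNAL,cv2.CHAIN_APPROX_NONE)[0] if len(q)>30])/; s/"walnut":((0,60,20),(20,255,130))/"walnut":((0,140,70),(15,255,150))/' h.py
python3 - <<'E'
from h import *
im=cv2.imread("pics/w3.png"); cal=optics.calibration("wrist"); m=mask(im,"walnut",(180,10,345,200)); print("wrist",rect(cal,m,.056))
P=plane(cal,[(201,24),(325,24),(317,187),(208,188)],.056)*1000; print(P.mean(0)); print(np.linalg.norm(P-np.roll(P,1,0),axis=0*0+1))
t=cv2.imread("pics/top1.png"); ct=optics.calibration("top"); print("top",rect(ct,mask(t,"walnut",(262,132,332,190)),.056))
print("black",rect(ct,mask(t,"black",(122,165,180,230)),.016)); print("gilt",rect(ct,mask(t,"gilt",(180,140,265,200)),.019))
# height of walnut face from inner corners in two views
E
```

```text
wrist [ 583.4 -129.4  119.4  158.2   -4.6]
[ 585.22918326 -130.4150461    56.        ]
[160.16138736 116.69152732 159.02988174 121.7681136 ]Traceback (most recent call last):
  File "<stdin>", line 4, in <module>
  File "h.py", line 24, in rect
    c=np.vstack([q for q in cv2.findContours(m,cv2.RETR_EXTERNAL,cv2.CHAIN_APPROX_NONE)[0] if len(q)>30])
    return _nx.concatenate(arrs, 0, dtype=dtype, casting=casting)
           ~~~~~~~~~~~~~~~^^^^^^^^^^^^^^^^^^^^^^^^^^^^^^^^^^^^^^^
ValueError: need at least one array to concatenate
```

Walnut is at (583.4, -129.4), yaw about -4.7°, with a plausible size. Next I go look at the green frame.

Emit:
arm_command(deltas=[0, 0, 0.09, -0.063, -0.158, -0.005, 40, 0, 0, 0.18, -0.063, -0.158, -0.015, 40, 0, 0, 0.27, -0.063, -0.158, -0.015, 40, 0, 0, 0.36, -0.063, -0.158, -0.015, 40, 0, 0, 0.45, -0.063, -0.158, -0.015, 40, 0, 0, 0.54, -0.063, -0.158, -0.015, 40, 0, 0, 0.63, -0.063, -0.158, -0.015, 40, 0, 0, 0.72, -0.063, -0.158, -0.015, 40, 0, 0, 0.8, -0.063, -0.158, -0.015, 40, 0, 0, 0.872, -0.063, -0.158, -0.015, 40, 0, 0, 0.872, -0.063, -0.158, -0.015, 40, 0, 0, 0.872, -0.063, -0.158, -0.015, 40, 0, 0, 0.872, -0.063, -0.158, -0.015, 40])

```text
clock: 8.8
position: [0.5089, -0.3682, 0.2007]
ee_rot: [-0.443, -3.11, -0.0]
force: [0.5, -0.6, 0.3]
width: 0.436
gripper_force: 0.0
```

Run:
```python
from h import *
c,im=look("w4")
print(rect(c,mask(im,"green",(120,0,400,220)),.016))
t=optics.get_image("top")
cv2.imwrite("pics/w4s.png",im)
```

```text
t 8.8 tcp mm [ 508.9 -368.2  200.7] psi 73.78 tilt [-0.      0.0002] F [ 0.5 -0.6  0.3] w 40.0 g 0.0
[ 427.2 -347.2  118.9  158.7   74. ]
```

View pics/w4.png

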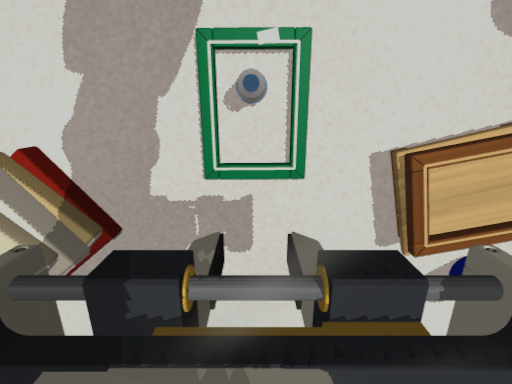

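Green is at (427, -347), yaw 74°, face up, with the shaker at image (251,84). I grip its outer long rail, shifted about 35 mm away from the shaker.

Emit:
arm_command(deltas=[0, 0, 0.002, -0.062, -0.038, -0.05, 40, 0, 0, 0.002, -0.062, -0.038, -0.1, 40, 0, 0, 0.002, -0.062, -0.038, -0.115, 40, 0, 0, 0.002, -0.062, -0.038, -0.115, 40, 0, 0, 0.002, -0.062, -0.038, -0.14, 40, 0, 0, 0.002, -0.062, -0.038, -0.165, 40, 0, 0, 0.002, -0.062, -0.038, -0.176, 40, 0, 0, 0.002, -0.062, -0.038, -0.176, 40, 0, 0, 0.002, -0.062, -0.038, -0.176, 12, 0, 0, 0.002, -0.062, -0.038, -0.176, 12, 0, 0, 0.002, -0.062, -0.038, -0.176, 12, 0, 0, 0.002, -0.062, -0.038, -0.176, 12, 0, 0, 0.002, -0.062, -0.038, -0.176, 12], force=30)

```text
clock: 10.2
position: [0.4472, -0.407, 0.0258]
ee_rot: [0.435, 3.11, -0.001]
force: [-1.4, 1.1, 7.3]
width: 0.194
gripper_force: 30.0
```

Run:
```python
from h import *
pose()
```

```text
t 10.2 tcp mm [ 447.2 -407.    25.8] psi 74.06 tilt [ 0.0014 -0.0006] F [-1.4  1.1  7.3] w 17.8 g 30.0
```

Emit:
arm_command(deltas=[0, 0, 0, 0, 0, 0.01, 12, 0, 0, 0, 0, 0, 0.03, 12, 0, 0, 0, 0, 0, 0.06, 12, 0, 0, 0, 0, 0, 0.09, 12, 0, 0, 0, 0, 0, 0.12, 12, 0, 0, 0, 0, 0, 0.15, 12, 0, 0, 0, 0, 0, 0.15, 12, 0, 0, 0, 0, 0, 0.15, 12])

```text
clock: 11.0
position: [0.4467, -0.4069, 0.1757]
ee_rot: [0.435, 3.11, -0.001]
force: [-0.2, -0.2, -2.3]
width: 0.188
gripper_force: 30.0
```

Run:
```python
from h import *
c,im=look("w5")
t=optics.get_image("top"); s=optics.get_image("scene")
cv2.imwrite("pics/v5.png",np.hstack([im,cv2.resize(s[80:320,40:340],(480,384))])[:,:][::1,::1]); a=cv2.imread("pics/v5.png"); cv2.imwrite("pics/v5.png",cv2.resize(a,(790,int(384*790/992))))
```

```text
t 11.0 tcp mm [ 446.7 -406.9  175.7] psi 74.06 tilt [ 0.0013 -0.0009] F [-0.2 -0.2 -2.3] w 17.3 g 30.0
```

View pics/v5.png

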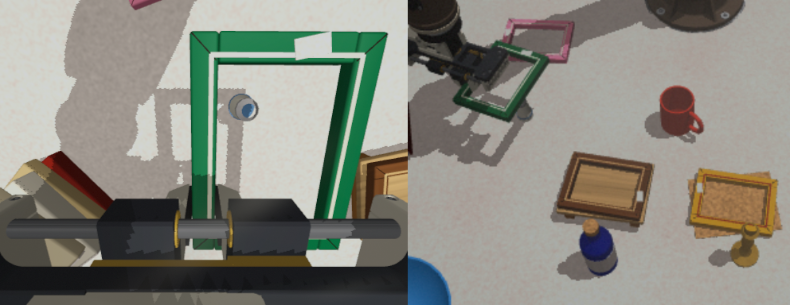

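Green is held level and the shaker is still standing at (243,106). Next I carry it above the walnut.

Emit:
arm_command(deltas=[0, 0, -0.09, 0, 0, 0, 12, 0, 0, -0.18, 0.005, 0.02, 0, 12, 0, 0, -0.27, 0.01, 0.045, 0, 12, 0, 0, -0.36, 0.02, 0.075, 0, 12, 0, 0, -0.45, 0.03, 0.105, 0, 12, 0, 0, -0.54, 0.045, 0.135, 0, 12, 0, 0, -0.63, 0.055, 0.165, 0, 12, 0, 0, -0.72, 0.065, 0.195, 0, 12, 0, 0, -0.81, 0.075, 0.225, 0, 12, 0, 0, -0.876, 0.082, 0.246, 0, 12, 0, 0, -0.876, 0.082, 0.246, 0, 12, 0, 0, -0.876, 0.082, 0.246, -0.03, 12, 0, 0, -0.876, 0.082, 0.246, -0.06, 12, 0, 0, -0.876, 0.082, 0.246, -0.07, 12, 0, 0, -0.876, 0.082, 0.246, -0.07, 12, 0, 0, -0.876, 0.082, 0.246, -0.07, 12, 0, 0, -0.876, 0.082, 0.246, -0.07, 12])

```text
clock: 12.85
position: [0.5294, -0.1613, 0.106]
ee_rot: [2.311, 2.126, 0.002]
force: [0.6, -1.3, -0.4]
width: 0.195
gripper_force: 30.0
```

Run:
```python
from h import *
c,im=look("w6")
h=mask(im,"green",(150,20,420,250)); print(rect(c,h,.097))
t=optics.get_image("top"); ct=optics.calibration("top"); cv2.imwrite("pics/top6.png",t)
```

```text
t 12.85 tcp mm [ 529.4 -161.3  106. ] psi -4.79 tilt [ 0.0019 -0.0004] F [ 0.6 -1.3 -0.4] w 17.9 g 30.0
[ 577.1 -106.5  104.5  110.7   -4.9]
```

Run:
```python
from h import *
im=cv2.imread("pics/w6.png"); c=optics.calibration("wrist"); m=mask(im,"green",(100,0,512,250)); print(rect(c,m,.096))
k=np.hstack([im,cv2.cvtColor(m,cv2.COLOR_GRAY2BGR)[:,:280]]); cv2.imwrite("pics/v6.png",k)
```

```text
[ 584.3 -107.   111.4  119.3   85.1]
```

View pics/v6.png

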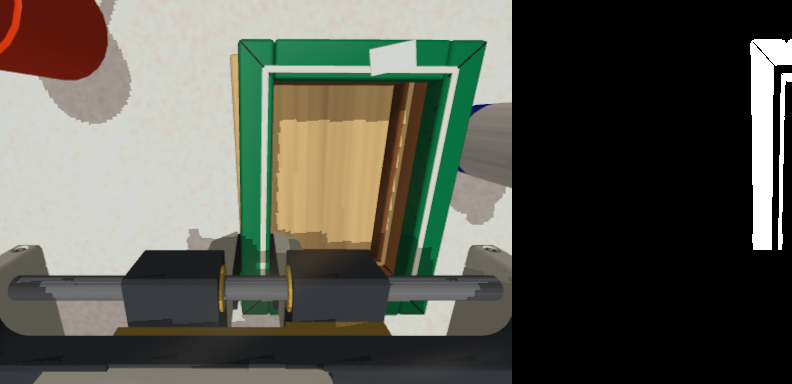

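Emit:
arm_command(deltas=[0, 0, 0, 0, 0.001, -0.01, 12, 0, 0, 0, 0, 0.001, -0.016, 12, 0, 0, 0, 0, 0.001, -0.02, 12, 0, 0, 0, 0, 0.001, -0.022, 12, 0, 0, 0, 0, 0.001, -0.024, 12, 0, 0, 0, 0, 0.001, -0.024, 12, 0, 0, 0, 0, 0.001, -0.024, 12, 0, 0, 0, 0, 0.001, -0.024, 12])

```text
clock: 13.75
position: [0.5282, -0.1597, 0.0817]
ee_rot: [-2.312, -2.126, -0.001]
force: [-5.8, 1.6, 15.7]
width: 0.192
gripper_force: 30.0
```

Run:
```python
from h import *
pose()
```

```text
t 13.75 tcp mm [ 528.2 -159.7   81.7] psi -4.79 tilt [-0.0001  0.0009] F [-5.8  1.6 15.7] w 17.7 g 30.0
```

Emit:
arm_command(deltas=[0, 0, 0, 0, 0, 0.001, 12, 0, 0, 0, 0, 0, 0.001, 20, 0, 0, 0, 0, 0, 0.001, 40, 0, 0, 0, 0, 0, 0.001, 40, 0, 0, 0, 0, 0, 0.001, 40, 0, 0, 0, 0, 0, 0.02, 40, 0, 0, 0, 0, 0, 0.06, 40, 0, 0, 0, 0, 0, 0.1, 40, 0, 0, 0, 0.044, -0.051, 0.14, 60, 0, 0, 0, 0.044, -0.051, 0.15, 60, 0, 0, 0, 0.044, -0.051, 0.15, 60, 0, 0, 0, 0.044, -0.051, 0.15, 60])

```text
clock: 14.95
position: [0.5725, -0.211, 0.2305]
ee_rot: [2.313, 2.126, 0.0]
force: [0.4, 0.5, -1.0]
width: 0.651
gripper_force: 0.0
```

Run:
```python
from h import *
c,im=look("w7")
print("green",rect(c,mask(im,"green",(170,0,360,220)),.072))
print("walnut",rect(c,mask(im,"walnut",(170,0,360,220)),.056))
cv2.imwrite("pics/v7.png",cv2.resize(im[0:220,160:380],(600,600),interpolation=cv2.INTER_CUBIC))
```

```text
t 14.95 tcp mm [ 572.5 -211.   230.5] psi -4.81 tilt [ 0.0001 -0.    ] F [ 0.4  0.5 -1. ] w 59.8 g 0.0
green [ 582.5 -129.8  118.9  158.8   -5. ]Traceback (most recent call last):
  File "<stdin>", line 4, in <module>
  File "h.py", line 24, in rect
    c=np.vstack([q for q in cv2.findContours(m,cv2.RETR_EXTERNAL,cv2.CHAIN_APPROX_NONE)[0] if len(q)>30])
    return _nx.concatenate(arrs, 0, dtype=dtype, casting=casting)
           ~~~~~~~~~~~~~~~^^^^^^^^^^^^^^^^^^^^^^^^^^^^^^^^^^^^^^^
ValueError: need at least one array to concatenate
```

Green lies at (582.5, -129.8, -5.0°) against the walnut's (583.4, -129.4, -4.7°), and no walnut shows from above, so it is flush. Next is the black frame.

Emit:
arm_command(deltas=[0, 0, 0.09, -0.003, 0.05, 0, 60, 0, 0, 0.18, -0.006, 0.1, 0, 60, 0, 0, 0.27, -0.01, 0.15, 0, 60, 0, 0, 0.36, -0.013, 0.2, 0, 60, 0, 0, 0.45, -0.016, 0.25, 0, 60, 0, 0, 0.54, -0.02, 0.3, 0, 60, 0, 0, 0.63, -0.024, 0.35, 0, 60, 0, 0, 0.72, -0.028, 0.4, 0, 60, 0, 0, 0.81, -0.03, 0.45, 0, 60, 0, 0, 0.9, -0.034, 0.5, -0.01, 60, 0, 0, 0.99, -0.034, 0.55, -0.02, 60, 0, 0, 0.99, -0.034, 0.558, -0.03, 60, 0, 0, 0.99, -0.034, 0.558, -0.03, 60, 0, 0, 0.99, -0.034, 0.558, -0.03, 60, 0, 0, 0.99, -0.034, 0.558, -0.03, 60])

```text
clock: 16.5
position: [0.539, 0.3451, 0.201]
ee_rot: [0.16, 3.137, -0.002]
force: [0.4, -0.1, 0.5]
width: 0.65
gripper_force: 0.0
```

Run:
```python
from h import *
c,im=look("w8")
m=mask(im,"black",(140,0,400,215)); print("black",rect(c,m,.016))
cv2.imwrite("pics/v8.png",np.hstack([im[:260,100:420],cv2.cvtColor(m,cv2.COLOR_GRAY2BGR)[:260,100:420]]))
```

```text
t 16.5 tcp mm [539.  345.1 201. ] psi 84.17 tilt [ 0.0002 -0.0011] F [ 0.4 -0.1  0.5] w 59.7 g 0.0
black [455.  355.2 118.7 158.8  85.4]
```

Emit:
arm_command(deltas=[0, 0, 0.014, -0.088, -0.041, -0.03, 50, 0, 0, 0.014, -0.088, -0.041, -0.08, 50, 0, 0, 0.014, -0.088, -0.041, -0.12, 50, 0, 0, 0.014, -0.088, -0.041, -0.13, 50, 0, 0, 0.014, -0.088, -0.041, -0.15, 50, 0, 0, 0.014, -0.088, -0.041, -0.17, 50, 0, 0, 0.014, -0.088, -0.041, -0.176, 50, 0, 0, 0.014, -0.088, -0.041, -0.176, 50, 0, 0, 0.014, -0.088, -0.041, -0.176, 12, 0, 0, 0.014, -0.088, -0.041, -0.176, 12, 0, 0, 0.014, -0.088, -0.041, -0.176, 12, 0, 0, 0.014, -0.088, -0.041, -0.176, 12, 0, 0, 0.014, -0.088, -0.041, -0.176, 12, 0, 0, 0.014, -0.088, -0.041, -0.176, 12], force=25)

```text
clock: 17.95
position: [0.4508, 0.3063, 0.0251]
ee_rot: [0.121, 3.139, 0.0]
force: [0.4, -1.0, 5.6]
width: 0.194
gripper_force: 25.0
```

Run:
```python
from h import *
pose()
```

```text
t 17.95 tcp mm [450.8 306.3  25.1] psi 85.58 tilt [0.0004 0.0003] F [ 0.4 -1.   5.6] w 17.8 g 25.0
```

Emit:
arm_command(deltas=[0, 0, 0, 0, 0, 0.01, 12, 0, 0, 0, 0, 0, 0.05, 12, 0, 0, 0, 0, 0, 0.1, 12, 0, 0, 0, 0, 0, 0.15, 12, 0, 0, -0.09, 0.008, -0.03, 0.175, 12, 0, 0, -0.18, 0.016, -0.07, 0.175, 12, 0, 0, -0.27, 0.024, -0.11, 0.175, 12, 0, 0, -0.36, 0.032, -0.15, 0.175, 12, 0, 0, -0.45, 0.04, -0.19, 0.175, 12, 0, 0, -0.54, 0.05, -0.23, 0.175, 12, 0, 0, -0.63, 0.055, -0.27, 0.175, 12, 0, 0, -0.72, 0.06, -0.31, 0.175, 12, 0, 0, -0.81, 0.07, -0.35, 0.175, 12, 0, 0, -0.9, 0.075, -0.39, 0.175, 12, 0, 0, -0.99, 0.081, -0.42, 0.175, 12, 0, 0, -0.99, 0.081, -0.431, 0.175, 12, 0, 0, -0.99, 0.081, -0.431, 0.175, 12, 0, 0, -0.99, 0.081, -0.431, 0.175, 12])

```text
clock: 19.75
position: [0.5314, -0.1233, 0.1997]
ee_rot: [-2.285, -2.155, -0.001]
force: [-0.1, -0.2, -0.4]
width: 0.191
gripper_force: 25.0
```

Run:
```python
from h import *
pose()
```

```text
t 19.75 tcp mm [ 531.4 -123.3  199.7] psi -3.35 tilt [-0.0004  0.0012] F [-0.1 -0.2 -0.4] w 17.5 g 25.0
```

Emit:
arm_command(deltas=[0, 0, -0.017, 0, -0.002, -0.04, 12, 0, 0, -0.017, 0, -0.002, -0.075, 12, 0, 0, -0.017, 0, -0.002, -0.08, 12, 0, 0, -0.017, 0, -0.002, -0.08, 12, 0, 0, -0.017, 0, -0.002, -0.08, 12, 0, 0, -0.017, 0, -0.002, -0.08, 12])

```text
clock: 20.35
position: [0.5328, -0.1266, 0.1214]
ee_rot: [2.315, 2.121, 0.003]
force: [0.0, 0.3, 0.2]
width: 0.194
gripper_force: 25.0
```

Run:
```python
from h import *
c,im=look("w9"); o=sensors.observe()
print("black",rect(c,mask(im,"black",(225,0,512,225)),o["position"][2]-.0091))
```

```text
t 20.35 tcp mm [ 532.8 -126.6  121.4] psi -5.0 tilt [ 0.0028 -0.    ] F [0.  0.3 0.2] w 17.8 g 25.0
black [587.5 -81.6  61.  119.2  84.9]
```

Emit:
arm_command(deltas=[0, 0, 0, -0.001, 0.001, -0.012, 12, 0, 0, 0, -0.001, 0.001, -0.018, 12, 0, 0, 0, -0.001, 0.001, -0.021, 12, 0, 0, 0, -0.001, 0.001, -0.023, 12, 0, 0, 0, -0.001, 0.001, -0.0235, 12, 0, 0, 0, -0.001, 0.001, -0.0235, 12, 0, 0, 0, -0.001, 0.001, -0.0235, 12])

```text
clock: 21.1
position: [0.5301, -0.1256, 0.097]
ee_rot: [-2.316, -2.12, -0.0]
force: [-6.8, 2.1, 15.7]
width: 0.193
gripper_force: 25.0
```

Run:
```python
from h import *
pose()
```

```text
t 21.1 tcp mm [ 530.1 -125.6   97. ] psi -5.06 tilt [-0.0007  0.0011] F [-6.8  2.1 15.7] w 17.7 g 25.0
```

Emit:
arm_command(deltas=[0, 0, 0, 0, 0, 0.003, 12, 0, 0, 0, 0.0015, 0, 0.003, 12, 0, 0, 0, 0.0015, 0, 0.003, 12, 0, 0, 0, 0.0015, 0, 0.001, 12, 0, 0, 0, 0.0015, 0, 0.0005, 12, 0, 0, 0, 0.0015, 0, 0.0005, 20, 0, 0, 0, 0.0015, 0, 0.0005, 40, 0, 0, 0, 0.0015, 0, 0.0005, 40, 0, 0, 0, 0.0015, 0, 0.0005, 40, 0, 0, 0, 0.0015, 0, 0.03, 40, 0, 0, 0, 0.0015, 0, 0.07, 40, 0, 0, 0, 0.0015, 0, 0.11, 40, 0, 0, 0, 0.042, -0.085, 0.14, 60, 0, 0, 0, 0.042, -0.085, 0.14, 60, 0, 0, 0, 0.042, -0.085, 0.14, 60, 0, 0, 0, 0.042, -0.085, 0.14, 60])

```text
clock: 22.7
position: [0.5726, -0.212, 0.2362]
ee_rot: [2.319, 2.119, -0.0]
force: [-0.5, 1.1, -0.7]
width: 0.649
gripper_force: 0.0
```

Run:
```python
from h import *
c,im=look("w10")
print("black",rect(c,mask(im,"black",(170,0,360,215)),.088), "green px",cv2.countNonZero(mask(im,"green",(170,0,360,215))),"walnut px",cv2.countNonZero(mask(im,"walnut",(170,0,360,215))))
cv2.imwrite("pics/v10.png",cv2.resize(im[0:220,160:380],(600,600),interpolation=cv2.INTER_CUBIC))
```

```text
t 22.7 tcp mm [ 572.6 -212.   236.2] psi -5.17 tilt [ 0.0001 -0.0005] F [-0.5  1.1 -0.7] w 59.6 g 0.0
black [ 582.9 -131.9  118.7  158.    -5.2] green px 697 walnut px 9
```

View pics/v10.png

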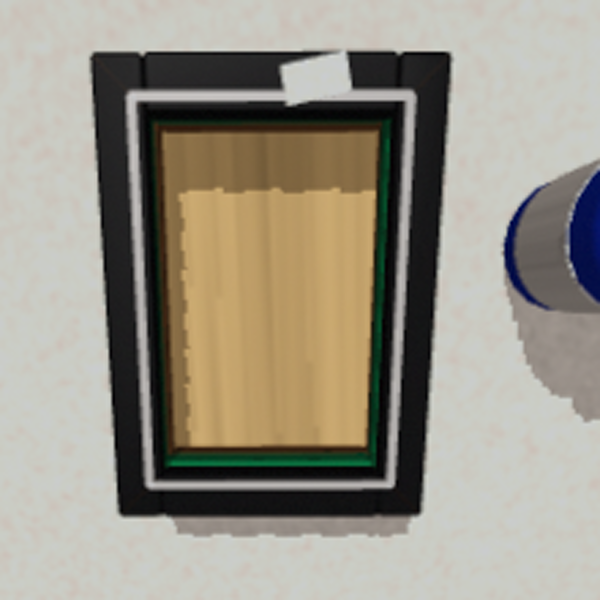

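The view shows black flush on green, at most 2 mm toward -y (a thin green strip shows at the inner bottom edge), which is small. Next I go look at the gilt on the mat.

Emit:
arm_command(deltas=[0, 0, 0.01, 0, 0.05, -0.01, 50, 0, 0, 0.01, 0, 0.1, -0.02, 50, 0, 0, 0.01, 0, 0.15, -0.03, 50, 0, 0, 0.01, 0, 0.2, -0.03, 50, 0, 0, 0.01, 0, 0.25, -0.03, 50, 0, 0, 0.01, 0, 0.253, -0.03, 50, 0, 0, 0.01, 0, 0.253, -0.03, 50, 0, 0, 0.01, 0, 0.253, -0.03, 50])

```text
clock: 23.55
position: [0.5719, 0.0418, 0.206]
ee_rot: [-2.3, -2.14, 0.001]
force: [-0.1, 0.1, 0.3]
width: 0.541
gripper_force: 0.0
```

Run:
```python
from h import *
c,im=look("w11")
print("gilt",rect(c,mask(im,"gilt",(150,0,330,220)),.019))
```

```text
t 23.55 tcp mm [571.9  41.8 206. ] psi -4.13 tilt [-0.0007 -0.0005] F [-0.1  0.1  0.3] w 49.7 g 0.0
gilt [584.8 123.6 154.5 174.3   3.9]
```

Run:
```python
from h import *
im=cv2.imread("pics/w11.png"); c=optics.calibration("wrist"); h=cv2.cvtColor(im,cv2.COLOR_BGR2HSV)
for s in (190,210,230):
    m=cv2.inRange(h,(18,s,100),(30,255,255)); m[:, :150]=0; m[:,330:]=0; m[220:]=0
    m=cv2.morphologyEx(m,cv2.MORPH_OPEN,np.ones((3,3))); print(s,rect(c,m,.019))
cv2.imwrite("pics/v11.png",np.hstack([im[:240,120:380],cv2.cvtColor(m,cv2.COLOR_GRAY2BGR)[:240,120:380]]))
```

```text
190 [588.8 121.6 141.3 159.2  -4.3]
210 [578.  122.  119.4 158.3  -4.2]
230 [578.  122.  119.2 158.3  -4.2]
```

View pics/v11.png

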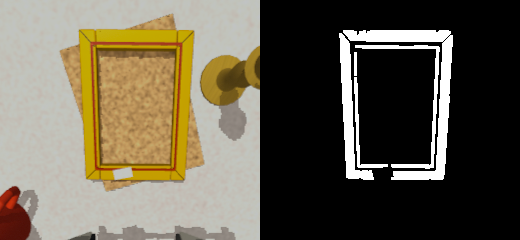

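The picture shows the gilt at (136,105) in the crop, on the mat, clear of the candlestick. It measures (578, 122), yaw -4.2°. I grip its robot-side rail.

Emit:
arm_command(deltas=[0, 0, 0, -0.045, 0.084, -0.03, 50, 0, 0, 0, -0.045, 0.084, -0.08, 50, 0, 0, 0, -0.045, 0.084, -0.12, 50, 0, 0, 0, -0.045, 0.084, -0.14, 50, 0, 0, 0, -0.045, 0.084, -0.165, 50, 0, 0, 0, -0.045, 0.084, -0.178, 50, 0, 0, 0, -0.045, 0.084, -0.178, 50, 0, 0, 0, -0.045, 0.084, -0.178, 12, 0, 0, 0, -0.045, 0.084, -0.178, 12, 0, 0, 0, -0.045, 0.084, -0.178, 12, 0, 0, 0, -0.045, 0.084, -0.178, 12, 0, 0, 0, -0.045, 0.084, -0.178, 12, 0, 0, 0, -0.045, 0.084, -0.178, 12], force=25)

```text
clock: 24.9
position: [0.5279, 0.1264, 0.0288]
ee_rot: [2.3, 2.14, 0.001]
force: [-1.5, -1.1, 6.8]
width: 0.196
gripper_force: 25.0
```

Run:
```python
from h import *
pose()
```

```text
t 24.9 tcp mm [527.9 126.4  28.8] psi -4.14 tilt [0.0007 0.0005] F [-1.5 -1.1  6.8] w 18.0 g 25.0
```

Emit:
arm_command(deltas=[0, 0, 0, 0, 0, 0.01, 12, 0, 0, 0, 0, 0, 0.05, 12, 0, 0, 0, 0, 0, 0.1, 12, 0, 0, 0, 0, 0, 0.15, 12, 0, 0, -0.01, 0, -0.03, 0.17, 12, 0, 0, -0.01, 0.004, -0.07, 0.17, 12, 0, 0, -0.01, 0.004, -0.11, 0.17, 12, 0, 0, -0.01, 0.004, -0.15, 0.17, 12, 0, 0, -0.01, 0.004, -0.19, 0.17, 12, 0, 0, -0.01, 0.004, -0.23, 0.17, 12, 0, 0, -0.01, 0.004, -0.252, 0.17, 12, 0, 0, -0.01, 0.004, -0.252, 0.17, 12, 0, 0, -0.01, 0.004, -0.252, 0.14, 12, 0, 0, -0.01, 0.004, -0.252, 0.115, 12, 0, 0, -0.01, 0.004, -0.252, 0.105, 12, 0, 0, -0.01, 0.004, -0.252, 0.105, 12, 0, 0, -0.01, 0.004, -0.252, 0.105, 12, 0, 0, -0.01, 0.004, -0.252, 0.105, 12])

```text
clock: 26.7
position: [0.5325, -0.1258, 0.1345]
ee_rot: [2.316, 2.121, 0.002]
force: [0.4, -0.3, -0.5]
width: 0.195
gripper_force: 25.0
```

```bash
cat > g.py <<'E'
from h import *
def gilt(im,c,z,roi):
    m=cv2.inRange(cv2.cvtColor(im,cv2.COLOR_BGR2HSV),(18,210,100),(30,255,255)); k=np.zeros_like(m); x0,y0,x1,y1=roi; k[y0:y1,x0:x1]=255
    return rect(c,cv2.morphologyEx(m&k,cv2.MORPH_OPEN,np.ones((3,3))),z)
E
python3 - <<'E'
from g import *
c,im=look("w12"); o=sensors.observe(); print(gilt(im,c,o["position"][2]-.0098,(225,0,512,225)))
E
```

```text
t 26.7 tcp mm [ 532.5 -125.8  134.5] psi -5.03 tilt [ 0.002  -0.0001] F [ 0.4 -0.3 -0.5] w 17.9 g 25.0
[587.1 -80.4  62.1 118.9  84.9]
```

Emit:
arm_command(deltas=[0, 0, 0, 0.0005, 0, -0.01, 12, 0, 0, 0, 0.0005, 0, -0.015, 12, 0, 0, 0, 0.0005, 0, -0.018, 12, 0, 0, 0, 0.0005, 0, -0.019, 12, 0, 0, 0, 0.0005, 0, -0.0195, 12, 0, 0, 0, 0.0005, 0, -0.0195, 12, 0, 0, 0, 0.0005, 0, -0.0195, 12])

```text
clock: 27.45
position: [0.5317, -0.1257, 0.1139]
ee_rot: [-2.317, -2.121, 0.0]
force: [-4.5, 1.3, 6.0]
width: 0.192
gripper_force: 25.0
```

Run:
```python
from h import *
pose()
```

```text
t 27.45 tcp mm [ 531.7 -125.7  113.9] psi -5.05 tilt [-0.0007  0.0005] F [-4.5  1.3  6. ] w 17.6 g 25.0
```

Contact is light and on target. I release, lift and check.

Emit:
arm_command(deltas=[0, 0, 0, 0, 0, 0, 20, 0, 0, 0, 0, 0, 0, 40, 0, 0, 0, 0, 0, 0, 40, 0, 0, 0, 0, 0, 0, 40, 0, 0, 0, 0, 0, 0.03, 40, 0, 0, 0, 0, 0, 0.07, 40, 0, 0, 0, 0, 0, 0.1, 40, 0, 0, 0, 0.04, -0.085, 0.13, 60, 0, 0, 0, 0.04, -0.085, 0.13, 60, 0, 0, 0, 0.04, -0.085, 0.13, 60, 0, 0, 0, 0.04, -0.085, 0.13, 60])

```text
clock: 28.55
position: [0.5721, -0.2121, 0.2438]
ee_rot: [2.319, 2.119, -0.0]
force: [0.1, 0.5, -1.2]
width: 0.647
gripper_force: 0.0
```

Run:
```python
from g import *
c,im=look("w13"); print("gilt",gilt(im,c,.104,(170,0,360,215)))
for n in ("black","green","walnut"): print(n,cv2.countNonZero(mask(im,n,(170,0,360,215))))
s=optics.get_image("scene"); cs=optics.calibration("scene"); cv2.imwrite("pics/s13.png",s)
# each layer's outline corner extents seen from the -> +x side: predicted vs found edges at layer heights
for n,z in (("green",.072),("black",.088),("walnut",.056)):
    m=mask(s,n,(145,180,245,262)); ys,xs=np.nonzero(m); print(n,len(xs),xs.min() if len(xs) else 0,xs.max() if len(xs) else 0)
t=optics.get_image("top"); ct=optics.calibration("top")
a=cv2.imread("pics/scene0.png"); 
# bystanders moved? compare image patches before/after
for n,(x,y) in dict(bottle=(190,275),candle=(305,272),mug=(252,168),pink=(140,112)).items():
    print(n,cv2.absdiff(a[y-25:y+25,x-20:x+20],s[y-25:y+25,x-20:x+20]).mean().round(1))
k=cv2.cvtColor(s,cv2.COLOR_BGR2HSV); print(tri(ct,(364,216),cs,(130,159)))
```

```text
t 28.55 tcp mm [ 572.1 -212.1  243.8] psi -5.17 tilt [ 0.0003 -0.0007] F [ 0.1  0.5 -1.2] w 59.4 g 0.0
gilt [ 582.6 -129.6  118.6  157.9   -5.2]
black 676
green 715
walnut 114
green 49 157 230
black 1141 145 230
walnut 203 159 224
bottle 8.2
candle 9.7
mug 13.2
pink 80.0
(array([ 0.40210945, -0.33726646,  0.05407259]), np.float64(0.0029497022731927685))
```

Gilt reads (582.6, -129.6, -5.2°), so all four layers agree to within about 2 mm. The gripper is clear, so I hand in.

```bash
python3 -c "
from cell import arm; print(arm.sign_off())"
```

```text
the job is handed in; nothing more can be done
None
```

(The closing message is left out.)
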